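# Focus the bench imager and present a gel cassette to its lens

## Task

First turn the focus knob on top of the bench imager clockwise until its pointer lines up with the raised index mark on the ring around it. Then pull the tall cassette (the tallest of the three) out of the drain rack and hold it up to the lens: upright, its broad face square to the lens, the middle of the cassette at the height of the lens axis and straight above the middle of the focus ridge on the imager's base plate. Finish while holding it still there, touching nothing but the gripper, with the knob still on its mark and the rest of the bench left as it was.

Things in the scene. Friction and masses are not known exactly. Their poses are not given: they have to be found in the camera images.
- knob_grip (a point): Focus knob on top of the imager: disc 52 mm across, 10 mm high, with a grip bar 46 mm long (its x), 14 thick (y), 32 high. Point: on the turning axis, 11 mm below the bar's top, 31 above the disc's underside. x points to the pointer end (white line on top), z up. Light friction (0.04 N m), stays where left. Start: the mark is 0.5 to 1.5 rad clockwise, seen from above.
- index_mark (a point): Fixed raised black mark, 14 x 4 x 7 mm, on the flat aluminium ring round the knob. Point: middle of its top, 35 mm from the knob's axis. Its x axis points outward from the knob's axis: the knob is on its mark when its x and this x point the same way.
- focus_point (a point): Point in the air where the cassette's middle must be held: on the lens axis, 150 mm above the table, 90 mm before the lens, above the middle of the focus ridge (thin black bar 100 mm long with a stub at each end, across the base plate). x is the lens axis, level, pointing into the lens; y level, along the ridge; z up.
- imager: Fixed bench imager, origin on the table, x level, opposite to the lens's view. In its frame: base plate x -110 to 160 mm, 120 wide, 12 high; focus ridge at x = -70; lens front at x = 20, barrel 54 across, axis 150 high; white head x 60 to 160, 100 wide, 105 to 195 high; knob axis at x = 110, y = 0.
- tall_cassette_center (a point): Centre of the tall gel cassette: rigid grey plate with clear window, 8 mm thick (its x), 84 wide (y), 120 high (z, up), about 0.12 kg. Stands loose on its lower edge in one of the rack's three slots; grip it across the 8 mm at the upper edge and pull straight up. Either broad face may look at the lens.
- rack: Fixed white drain rack, 160 mm (its x) by 104 mm (y), origin under its centre; floor 10 mm, slot walls 36 mm above the table. Three slots 11 mm wide at x = -50, 0 and 50 mm, running along y, so the cassettes face along the rack's x. One cassette stands in each.
- short_cassette_a_center (a point): Centre of a short cassette, 8 x 84 x 85 mm high, same make as the tall one, loose in another slot of the rack; leave it.
- short_cassette_b_center (a point): Centre of the other short cassette, 8 x 84 x 85 mm high, loose in the remaining slot; leave it.
- petri: Stack of two closed Petri dishes, 60 mm across, 27 mm high, loose on the table between rack and imager; origin under its centre.
- beaker: Small glass beaker, 54 mm across, 70 mm high, loose on the table; origin under its centre.
- reagent: White reagent bottle, 72 mm across, 160 mm high, loose, at the back; origin under its centre.
- pipette: Hand pipette lying on the table nearest to the robot, 285 mm long, 26 mm high, loose; origin on the table under its middle, x along it to the tip.

How it is judged:
On the way, in this order (a step that is already met when the one before it is completed fails the run):
1. the knob's pointer is on the index mark (within 8 degrees) (angle between the x axis of knob_grip and the x axis of index_mark, either way round below 0.14 rad), for 0.2 s.
2. the tall cassette is lifted out of the rack, held by the fingers (height (world z) of tall_cassette_center above 0.125 m and contact force between the fingers and tall_cassette above 1 N), for 0.2 s.
At the end, for the whole second after the job is handed in: Pointer within 8 degrees of the mark; fingers hold the tall cassette still, clear of imager and rack, centre within 15 mm of the focus point along each axis, upright and square to the lens within 8 degrees; other cassettes, dishes, beaker, bottle, pipette within 30 mm of their start (angle between the x axis of knob_grip and the x axis of index_mark, either way round below 0.14 rad and x of tall_cassette_center in the frame of focus_point between -0.015 and 0.015 m and y of tall_cassette_center in the frame of focus_point between -0.015 and 0.015 m and z of tall_cassette_center in the frame of focus_point between -0.015 and 0.015 m and angle between tall_cassette_center's own z axis and vertical below 0.14 rad and angle between the x axis of tall_cassette_center and the x axis of focus_point, either way round below 0.14 rad and contact force between the fingers and tall_cassette above 1 N and contact force between tall_cassette and imager below 0.1 N and contact force between tall_cassette and rack below 0.1 N and linear speed of tall_cassette below 0.02 m/s and angular speed of tall_cassette below 0.15 rad/s and distance of each of short_cassette_a_center, short_cassette_b_center, petri, beaker, reagent, pipette from where it was at the start of the episode below 0.03 m); the arm keeps its last pose, push and grip.
It fails at once if a short cassette displaced by more than 30 mm (distance of any of short_cassette_a_center, short_cassette_b_center from where it was at the start of the episode above 0.03 m).
It fails at once if dishes, beaker, bottle or pipette displaced by more than 30 mm (distance of any of petri, beaker, reagent, pipette from where it was at the start of the episode above 0.03 m).
It also fails if it takes over 48 s, if anything falls off the work surface, if the arm or the gripper's body presses on something with over 40 N, if the wrist force passes 120 N, or if a joint passes its speed limit or range.

## Robot

A 6-joint arm with a two-finger parallel gripper is mounted at the origin on the work surface. World frame = base frame: x ahead of the robot, y to its left, z up, the work surface at z = 0. Lengths are in m, angles in rad, forces in N, time in s.
With the tool pointing down it reaches from about 0.15 to 0.775 m from the base axis. Payload 6.1 kg.
Tool frame: the origin (TCP) lies on the centre line of the jaws, within the pads' length; the fingertips stand 17 mm ahead of it and the grasp point (between the pads) lies 2 mm behind it; z points along the fingers, y is the direction in which the jaws open and shut (so a half turn about z gives the same grasp; the last joint's range is limited). The gripper opens to 85 mm and grips with 20 to 120 N. Pads are 22 mm wide; open, the fingers measure 114 mm over their backs; the gripper's body (76 mm by 85 mm) begins 54 mm behind the grasp point. The pads swing forward as they close: fully open they stand 13 mm farther back than shut.
Start: joints at [1.237, 0.126, -0.04, 1.405, 0, 1.571], TCP at [0.172, 0.496, 0.248] pointing down, gripper open.
Joint ranges: [-2.72, 2.72], [-0.95, 1.95], [-1.27, 1.35], [-1.78, 2.02], [-1.46, 1.47], [-3.14, 3.14]. Speed limits (rad/s): [2.39, 2.39, 3.01, 3.14, 3.14, 3.14].

## Interface

Orientations are given as a unit quaternion [w, x, y, z].
In Python, from workcell import arm gives the robot as it stands.
- The arm moves only by the shell command python3 -m inch 'ROWS' [OPENING] [FORCE]. ROWS is JSON, one flat list of numbers, 4 for each row, row after row: the shift along the tool's x, y, z in mm, then the turn about the tool's z in degrees. A call has 1 to 20 rows; each row is the pose to reach, as a shift and turn from the pose commanded when the call began, along the tool's axes at that moment; what a row does not reach only later rows make up. A row lasts 1/12 s, in which the tool goes at most 41.7 mm and 7.16 degrees, less where a joint would pass 70% of its speed; a pose out of reach is approached as far as the arm can. A call with a gripper value outside its range is refused whole. OPENING is the opening, from 0 (shut) to 1 (fully open), set as the call begins (- or left out, the last holds). The fingers move at their own pace and stop on an object; FORCE is the grip in N (left out, the last holds). Time passes only in rows, so rows that repeat a pose let the fingers close. It gives the time, the measured TCP pose, the force and the opening at its end, in the units of the state.
- arm.read_state(): the state, without advancing time (a new reading comes with each control period).
- arm.read_camera(name): name is "scene" or "top"; returns the picture (420x560x3 uint8, blue, green, red); there is no depth.
- arm.get_calibration(name): a dict with "fx", "fy", "cx", "cy" (pixels), "dist" ([k1, k2, p1, p2, k3] as OpenCV has them; the pictures are not rectified), "view" (4x4, takes a point from world to camera coordinates). Camera axes: x right, y down, z forward; pixel columns grow to the right and rows downward; lengths in m; the calibration is good to about 2 mm. A picture is of the moment at which its call begins. get_calibration takes no time and is no camera call.
- arm.hand_in(): hands the job in, once; it reports no verdict.
The state is a dict: "time_s": time; "q": joint angles; "qvel": joint speeds; "effort": joint torques, N m; "tcp_pos": TCP position; "ee_rot": TCP orientation; "wrist_force": force on the tool from outside, world axes, zero at the start; "ft_torque": the same for the moment, N m; "gripper_width": finger opening in m.
Only numpy, scipy, OpenCV 4.12 (cv2) and the standard library are available. Lean on these libraries where they do the work, as an engineer would, in place of code of your own. Each camera call takes 0.05 s, during which the arm holds its last target. There are 200 camera calls.

## Working session

There is one attempt and no reset: what is moved stays moved. The work goes in short steps, Python scripts to look and compute and a shell command to move; the robot and the scene stay as the last step left them, time stands still between calls to the robot, and variables do not carry over. Pictures are saved under pics/ and viewed, about 8 in all and at most 12, crops included, and the job is handed in when it is done.

```bash
ls; mkdir -p pics; python3 - <<'E'
from workcell import arm
import cv2
s=arm.read_state();print(s)
for n in("scene","top"):
    cv2.imwrite(f"pics/{n}0.png",arm.read_camera(n));print(n,arm.get_calibration(n))
E
```

```text
pics
{'time_s': 0.0, 'q': array([ 1.23702687e+00,  1.26394289e-01, -4.06240687e-02,  1.40539228e+00,
       -2.64591578e-05,  1.57078543e+00]), 'qvel': array([-0.00075085,  0.00041496,  0.00042379,  0.00177459, -0.00086598,
        0.00154418]), 'effort': array([-1.30447996e-03, -4.35918188e+01,  3.52921343e+01,  1.74254493e-02,
       -1.72722512e-04, -5.64117713e-06]), 'tcp_pos': array([0.17187501, 0.49566304, 0.2475136 ]), 'ee_rot': array([-1.21036395e-04,  1.66105731e-01,  9.86107618e-01, -7.98140296e-04]), 'wrist_force': array([0.00653535, 0.25970222, 0.0608373 ]), 'ft_torque': array([ 0.0111369 , -0.00171691, -0.01839386]), 'gripper_width': 0.0854374483169488}
scene {'fx': 420.78789924620713, 'fy': 420.78789924620713, 'cx': 286.1784761158364, 'cy': 214.3769839583038, 'dist': array([0.03825929, 0.        , 0.        , 0.        , 0.        ]), 'view': array([[-0.0695409 ,  0.99751877, -0.01097163,  0.07401672],
       [ 0.79084168,  0.04842218, -0.61010223, -0.35603325],
       [-0.60805715, -0.05110388, -0.79224674,  1.34547521],
       [ 0.        ,  0.        ,  0.        ,  1.        ]])}
top {'fx': 500.58875159327573, 'fy': 500.58875159327573, 'cx': 286.46297524441724, 'cy': 217.01064292569885, 'dist': array([-0.17628335,  0.        ,  0.        ,  0.        ,  0.        ]), 'view': array([[-1.81588596e-02, -9.99834957e-01, -5.61066006e-04,
        -5.02628658e-02],
       [-9.98819142e-01,  1.81656959e-02, -4.50591806e-02,
         5.68472365e-01],
       [ 4.50619361e-02, -2.57819870e-04, -9.98984162e-01,
         1.08409731e+00],
       [ 0.00000000e+00,  0.00000000e+00,  0.00000000e+00,
         1.00000000e+00]])}
```

View pics/top0.png

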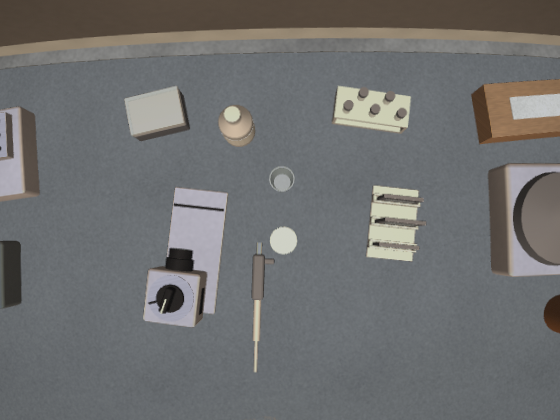

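View pics/scene0.png

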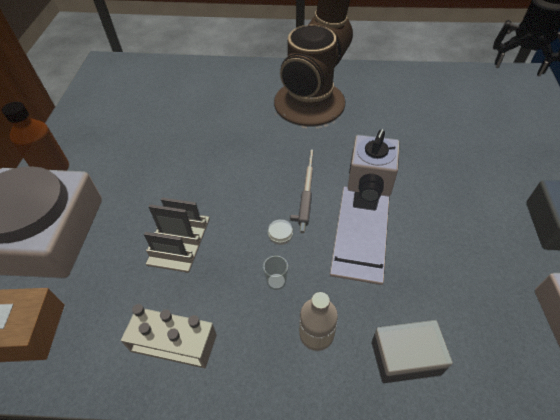

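The top view shows the imager at (190,255) with its lens pointing up-image (+x) and the knob at about (170,298). The rack is at (394,222), with the tall cassette apparently in the middle slot. I'll enlarge the important areas.

```bash
cat > h.py <<'E'
import numpy as np, cv2
from workcell import arm
def ray(cam,uv):
    c=arm.get_calibration(cam);K=np.array([[c['fx'],0,c['cx']],[0,c['fy'],c['cy']],[0,0,1]])
    p=cv2.undistortPoints(np.array([[uv]],float),K,np.array(c['dist']))[0,0]
    R=c['view'][:3,:3];t=c['view'][:3,3]
    return -R.T@t, R.T@np.array([p[0],p[1],1])
def at(cam,uv,z):
    o,d=ray(cam,uv);return o+d*(z-o[2])/d[2]
def proj(cam,P):
    c=arm.get_calibration(cam);K=np.array([[c['fx'],0,c['cx']],[0,c['fy'],c['cy']],[0,0,1]])
    r=cv2.Rodrigues(c['view'][:3,:3])[0]
    return cv2.projectPoints(np.array(P,float).reshape(-1,1,3),r,c['view'][:3,3],K,np.array(c['dist']))[0][:,0]
def crop(im,x,y,w,h,s):
    return cv2.resize(im[y:y+h,x:x+w],None,fx=s,fy=s,interpolation=cv2.INTER_CUBIC)
E
python3 - <<'E'
from h import *
t=cv2.imread('pics/top0.png');s=cv2.imread('pics/scene0.png')
a=crop(t,130,260,80,75,5);b=crop(t,355,175,80,100,4)[:375]
b=crop(t,360,180,80,90,5)
c=crop(t,155,180,80,60,5)
d=crop(s,340,120,80,100,5)
A=np.zeros((600,800,3),np.uint8)
A[:375,:400]=a;A[:450,400:]=b
cv2.imwrite('pics/c1.png',A)
B=np.zeros((600,800,3),np.uint8);B[:300,:400]=c;B[:500,400:]=d;B[300:600,:400]=crop(s,325,225,80,60,5)
cv2.imwrite('pics/c2.png',B)
E
```

```text
(no output)
```

View pics/c1.png

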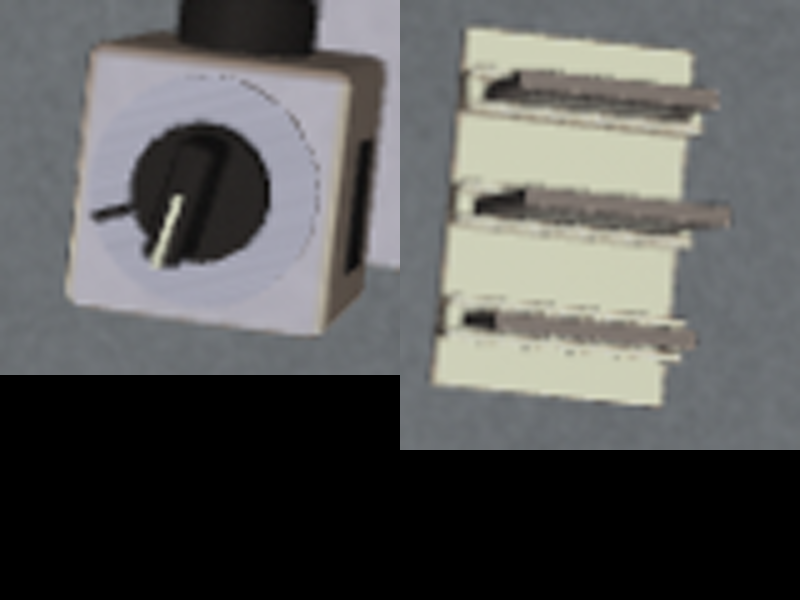

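View pics/c2.png

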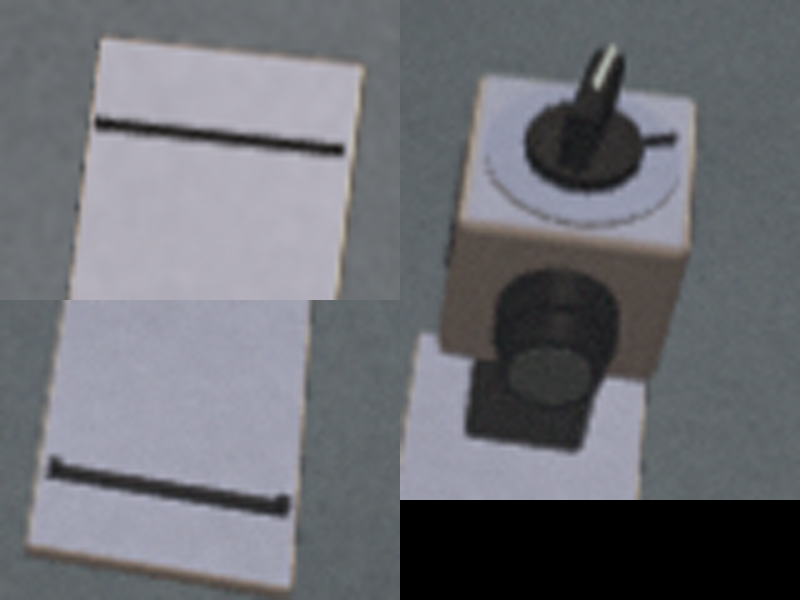

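The crops show the knob's white line running from (178,197) to (156,268) in the c1 crop, with the mark from (132,207) to (94,215). The mark is clockwise of the pointer. The ridge ends and head corners are clear. Next I'll fit poses from both views.

```bash
cat > fit.py <<'E'
from h import *
from scipy.optimize import least_squares
def px(X,Y,ox,oy,s=5): return [(X+.5)/s-.5+ox,(Y+.5)/s-.5+oy]
def T(p,P):
    c,s=np.cos(p[2]),np.sin(p[2]);P=np.array(P,float);R=np.array([[c,-s,0],[s,c,0],[0,0,1]])
    return P@R.T+[p[0],p[1],0]
# imager: (local, cam, pixel)
O=[]
for cam,L in (('top',[((-110,-60,12),px(362,66,155,180)),((-110,60,12),px(102,38,155,180)),
  ((60,60,195),px(98,45,130,260)),((60,-50,195),px(350,78,130,260)),((160,-50,195),px(322,333,130,260)),((160,50,195),px(70,300,130,260))]),
 ('scene',[((160,-50,195),px(83,77,340,120)),((160,50,195),px(293,98,340,120)),((60,50,195),px(288,248,340,120)),((60,-50,195),px(63,222,340,120)),
  ((-110,-60,12),px(25,245,325,225)),((-110,60,12),px(292,290,325,225))])):
    for l,u in L:
        if l==(60,60,195): l=(60,50,195)
        O.append((cam,np.array(l)/1000,np.array(u)))
def res(p): return np.concatenate([proj(c,T(p,[l]))[0]-u for c,l,u in O])
r=least_squares(res,[.35,.22,3.1],loss='soft_l1');p=r.x
print('imager',p,np.round(res(p).reshape(-1,2),1).tolist())
foc=T(p,[[-.07,0,.15]])[0];kn=T(p,[[.11,0,0]])[0]
print('focus',foc,'knob',kn)
for z in(.012,.016): 
  a=at('top',px(97,123,155,180),z);b=at('top',px(343,150,155,180),z);print('ridge top',(a+b)/2,np.linalg.norm(a-b))
  a=at('scene',px(52,168,325,225),z);b=at('scene',px(288,205,325,225),z);print('ridge scene',(a+b)/2,np.linalg.norm(a-b))
dk=at('top',px(202,194,130,260),.206);print('disc',dk)
a=at('top',px(178,197,130,260),.238);b=at('top',px(156,268,130,260),.238)
print('line',a,b,'ang',np.arctan2(*(b-a)[1::-1]), 'from centre',np.arctan2(*(b-kn)[1::-1]),np.linalg.norm((b-kn)[:2]))
for z in (.2,.205):
  i=at('top',px(132,207,130,260),z);o=at('top',px(94,215,130,260),z);print('mark',np.arctan2(*(o-kn)[1::-1]),np.linalg.norm((o-kn)[:2]))
  o=at('scene',px(277,137,340,120),z);print('mark scene',np.arctan2(*(o-kn)[1::-1]),np.linalg.norm((o-kn)[:2]))
a=at('scene',px(197,80,340,120),.238);b=at('scene',px(211,47,340,120),.238);print('line scene',np.arctan2(*(b-a)[1::-1]),b)
for n,(e,f) in dict(far=((120,82),(318,98)),mid=((125,200),(328,215)),near=((97,320),(293,340))).items():
  for z in(.095,.13):
    a=at('top',px(*e,360,180),z);b=at('top',px(*f,360,180),z)
    print(n,z,((a+b)/2).round(4),np.linalg.norm(a-b).round(4),np.arctan2(*(b-a)[1::-1]).round(3))
for z in(.036,.01):print('rack',[at('top',px(*e,360,180),z)[:2].round(4).tolist() for e in((67,28),(292,52),(262,405),(32,384))])
E
python3 fit.py
python3 - <<'E'
from h import *
s=cv2.imread('pics/scene0.png');cv2.imwrite('pics/c3.png',crop(s,135,190,90,90,6))
E
```

```text
imager [0.52169717 0.21071986 3.32872339] [[-97.6, 4.2], [5.9, -1.3], [23.4, -2.2], [-78.4, 1.7], [-61.9, 3.3], [40.1, 0.1], [51.4, -0.9], [-33.8, -1.1], [-22.0, 0.8], [69.0, 1.5], [99.9, 3.4], [-6.3, 0.1]]
focus [0.59047511 0.2237427  0.15      ] knob [0.41361754 0.19025541 0.        ]
ridge top [0.5934007  0.13319884 0.012     ] 0.11065400019761612
ridge scene [0.58955442 0.13379769 0.012     ] 0.10806327023905643
ridge top [0.5931258  0.13249301 0.016     ] 0.11025036809335771
ridge scene [0.59201535 0.13321679 0.016     ] 0.10754717411812356
disc [0.41447886 0.15389382 0.206     ]
line [0.41712618 0.15492691 0.238     ] [0.39207599 0.16343063 0.238     ] ang 2.81433161844813 from centre -2.247392259633277 0.034403585248117305
mark 2.4770514317902297 0.009486696751870626
mark scene 2.519203392485951 0.011079537013899762
mark 2.5667100001076975 0.008164613517676512
mark scene 2.192742513085179 0.006199383165417943
line scene 2.8130748902192186 [0.39098249 0.16245139 0.238     ]
far 0.095 [ 0.5992 -0.3013  0.095 ] 0.083 -1.665
far 0.13 [ 0.5964 -0.293   0.13  ] 0.0802 -1.665
mid 0.095 [ 0.551 -0.303  0.095] 0.085 -1.662
mid 0.13 [ 0.5498 -0.2946  0.13  ] 0.0821 -1.662
near 0.095 [ 0.5012 -0.2885  0.095 ] 0.0819 -1.693
near 0.13 [ 0.5017 -0.2806  0.13  ] 0.0791 -1.693
rack [[0.6319, -0.2491], [0.6201, -0.3481], [0.4671, -0.3304], [0.4786, -0.2299]]
rack [[0.6347, -0.2536], [0.6226, -0.3551], [0.4659, -0.337], [0.4776, -0.2341]]
```

View pics/c3.png

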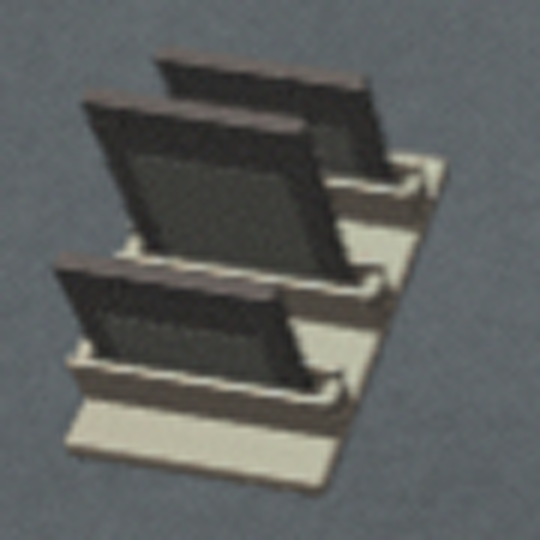

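Middle cassette is clearly the tallest. I mislabelled the sign of the imager's y axis, so I'll fix that and refit.

```bash
sed -i "s|O.append((cam,np.array(l)/1000|O.append((cam,np.array(l)*[1,-1,1]/1000|" fit.py; sed -i '/^for n,(e,f)/,$d' fit.py
cat >> fit.py <<'E'
g=np.pi
for n,z,tc,sc in (('far',.095,((120,82),(318,98)),((162,57),(362,85))),('mid',.13,((125,200),(328,215)),((88,98),(303,128))),('near',.095,((97,320),(293,340)),((60,262),(280,293)))):
    U=[('top',px(*q,360,180)) for q in tc]+[('scene',px(*q,135,190,6)) for q in sc]
    L=[(0,.042,z),(0,-.042,z)]
    LL=[L[0],L[1],L[1],L[0]]  # scene: left = -y
    f=lambda p:np.concatenate([proj(c,T(p,[l]))[0]-u for (c,u),l in zip(U,LL)])
    r=least_squares(f,[.55,-.3,0.]);print(n,r.x.round(4),f(r.x).reshape(-1,2).round(1).tolist())
# tool yaw info
from scipy.spatial.transform import Rotation as Rn
s=arm.read_state();q=s['ee_rot'];R=Rn.from_quat([q[1],q[2],q[3],q[0]]).as_matrix();print(R.round(3))
E
python3 fit.py
```

```text
imager [0.52299373 0.14093839 3.01536372] [[0.9, -0.6], [-0.4, -0.6], [-1.8, -0.7], [0.8, -0.9], [0.8, 2.0], [-1.6, 1.8], [-1.1, -1.9], [1.4, -0.8], [0.6, 0.9], [-1.6, -0.1], [-0.2, -0.0], [0.2, 0.0]]
focus [0.59243679 0.13212581 0.15      ] knob [0.41386893 0.15478673 0.        ]
ridge top [0.5934007  0.13319884 0.012     ] 0.11065400019761612
ridge scene [0.58955442 0.13379769 0.012     ] 0.10806327023905643
ridge top [0.5931258  0.13249301 0.016     ] 0.11025036809335771
ridge scene [0.59201535 0.13321679 0.016     ] 0.10754717411812356
disc [0.41447886 0.15389382 0.206     ]
line [0.41712618 0.15492691 0.238     ] [0.39207599 0.16343063 0.238     ] ang 2.81433161844813 from centre 2.7639879244439776 0.023444596483774765
mark 1.7554891345921442 0.04203399064349785
mark scene 1.7880122031221322 0.04293676672862621
mark 1.746950213734099 0.040535361327021874
mark scene 1.665880925652233 0.040691010445929064
line scene 2.8130748902192186 [0.39098249 0.16245139 0.238     ]
far [ 0.5642 -0.2902 -0.1117] [[-5.1, 16.8], [-4.5, 17.5], [-7.9, 20.8], [-5.2, 21.4]]
mid [ 0.5506 -0.2949 -0.1009] [[-0.3, -0.6], [0.6, -0.2], [-0.3, -0.4], [0.7, -0.6]]
near [ 0.5376 -0.3002 -0.1093] [[4.7, -17.8], [5.6, -18.1], [7.8, -22.8], [6.5, -23.0]]
[[-0.945  0.328 -0.   ]
 [ 0.328  0.945 -0.001]
 [-0.    -0.001 -1.   ]]
```

Geometry now agrees: the knob axis is at (0.414, 0.1545), the pointer at about 2.80 rad and the mark at about 1.75 rad, so turn about 60° clockwise. Tool x already lies along the bar. Next I'll work out the approach shifts.

```bash
cat >> h.py <<'E'
from scipy.spatial.transform import Rotation as Rn
def go(P,yawx=None):
    "shift (mm) and turn (deg) in tool axes to bring TCP to P with tool x heading yawx"
    s=arm.read_state();q=s['ee_rot'];R=Rn.from_quat([q[1],q[2],q[3],q[0]]).as_matrix()
    a=np.arctan2(R[1,0],R[0,0])
    print('t',s['time_s'],'pos',s['tcp_pos'].round(4),'yaw',a.round(4),'shift',(R.T@(np.array(P)-s['tcp_pos'])*1000).round(1),
     'turn',None if yawx is None else np.degrees(a-yawx).round(2),'w',s['gripper_width'].round(4),'F',s['wrist_force'].round(1),'tilt',R[:2,2].round(4))
E
python3 -c "
from h import *
go([.414,.1545,.29],2.80)"
```

```text
Traceback (most recent call last):
  File "h.py", line 22, in go
    'turn',None if yawx is None else np.degrees(a-yawx).round(2),'w',s['gripper_width'].round(4),'F',s['wrist_force'].round(1),'tilt',R[:2,2].round(4))
                                                                     ^^^^^^^^^^^^^^^^^^^^^^^^
AttributeError: 'float' object has no attribute 'round'
```

```bash
sed -i "s/s\['gripper_width'\].round(4)/round(s['gripper_width'],4)/" h.py
python3 -c "
from h import *
go([.414,.1545,.29],2.80)"
```

```text
t 0.1 pos [0.1719 0.4957 0.2476] yaw 2.8078 shift [-340.5 -243.1  -42. ] turn 0.45 w 0.0853 F [ 0.6 -0.5  0.1] tilt [-0.0005 -0.0014]
```

```bash
python3 -m inch '[-5,-4,-15,0, -20,-14,-30,0, -45,-32,-42,0, -72,-51,-42,0, -100,-71,-42,0, -128,-91,-42,0, -156,-111,-42,0, -184,-131,-42,0, -212,-151,-42,0, -240,-171,-42,0, -268,-191,-42,0, -294,-210,-42,0, -315,-225,-42,0, -330,-236,-42,0, -338,-241,-42,0, -340,-243,-42,0.4, -340,-243,-42,0.4, -340,-243,-42,0.4]' 0.6
python3 -c "
from h import *
go([.414,.1545,.230],2.80)
cv2.imwrite('pics/top1.png',crop(arm.read_camera('top'),120,220,110,120,5))"
```

```text
time_s: 1.6
tcp_pos: [0.4132, 0.1556, 0.2902]
ee_rot: [-0.0, 0.169, 0.986, 0.0]
wrist_force: [0.8, -0.7, 0.7]
gripper_width: 0.0513
t 1.6 pos [0.4132 0.1556 0.2902] yaw 2.8013 shift [-1.2 -0.8 60.2] turn 0.08 w 0.0513 F [ 0.8 -0.7  0.7] tilt [-0.0005  0.0003]
```

```bash
python3 -m inch '[0,0,5,0, 0,0,15,0, -1,0,27,0, -1,-0.5,39,0, -1,-0.5,49,0, -1,-0.5,56,0, -1,-0.5,60,0, -1,-0.5,60,0, -1,-0.5,60,0]'
python3 -c "
from h import *
go([.414,.1545,.230],2.80)"
```

```text
time_s: 2.4
tcp_pos: [0.4144, 0.1543, 0.2304]
ee_rot: [0.0, 0.169, 0.986, 0.0]
wrist_force: [-0.0, -0.4, -0.0]
gripper_width: 0.0512
t 2.4 pos [0.4144 0.1543 0.2304] yaw 2.801 shift [0.4 0.  0.4] turn 0.06 w 0.0512 F [-0.  -0.4 -0. ] tilt [0.0001 0.0001]
```

```bash
python3 -m inch '[0,0,0,0, 0,0,0,0, 0,0,0,0, 0,0,0,0, 0,0,0,0, 0,0,0,0, 0,0,0,0, 0,0,0,0]' 0 30
python3 -c "
from h import *
go([.414,.1545,.230],2.80)
cv2.imwrite('pics/s1.png',crop(arm.read_camera('scene'),330,80,100,110,5))"
```

```text
time_s: 3.07
tcp_pos: [0.4149, 0.1552, 0.231]
ee_rot: [0.001, 0.169, 0.986, 0.001]
wrist_force: [-0.5, 5.2, 2.2]
gripper_width: 0.0133
t 3.0667 pos [0.4149 0.1552 0.231 ] yaw 2.8013 shift [ 0.6 -1.   1. ] turn 0.07 w 0.0133 F [-0.5  5.2  2.2] tilt [0.0015 0.0025]
```

View pics/s1.png

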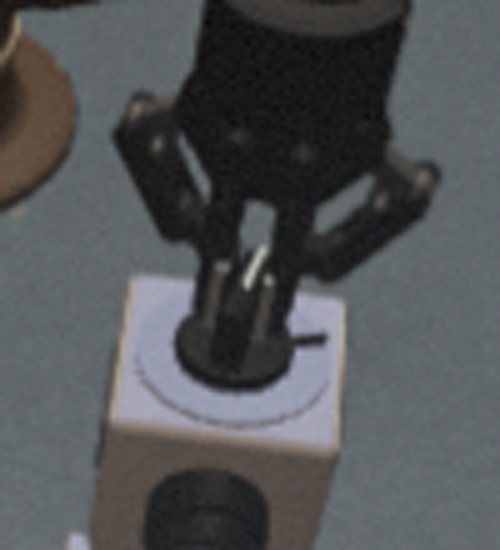

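The bar is gripped between the pads (13 mm). Turning 60° clockwise, with a 1 mm re-centring.

```bash
python3 -m inch '[0,1,0,1, 0,1,0,4, 0,1,0,8, 0,1,0,13, 0,1,0,18, 0,1,0,23, 0,1,0,28, 0,1,0,33, 0,1,0,38, 0,1,0,43, 0,1,0,48, 0,1,0,53, 0,1,0,57, 0,1,0,59, 0,1,0,60, 0,1,0,60, 0,1,0,60]'
python3 -c "
from h import *
go([.414,.1545,.230],1.75)
cv2.imwrite('pics/s2.png',crop(arm.read_camera('scene'),340,110,90,60,8))"
```

```text
time_s: 4.53
tcp_pos: [0.4146, 0.1552, 0.231]
ee_rot: [0.0, 0.64, 0.768, 0.0]
wrist_force: [-2.0, 0.6, 5.0]
gripper_width: 0.0133
t 4.5333 pos [0.4146 0.1552 0.231 ] yaw 1.7528 shift [-0.6 -0.7  1. ] turn 0.16 w 0.0133 F [-2.   0.6  5. ] tilt [0.0004 0.0003]
```

View pics/s2.png

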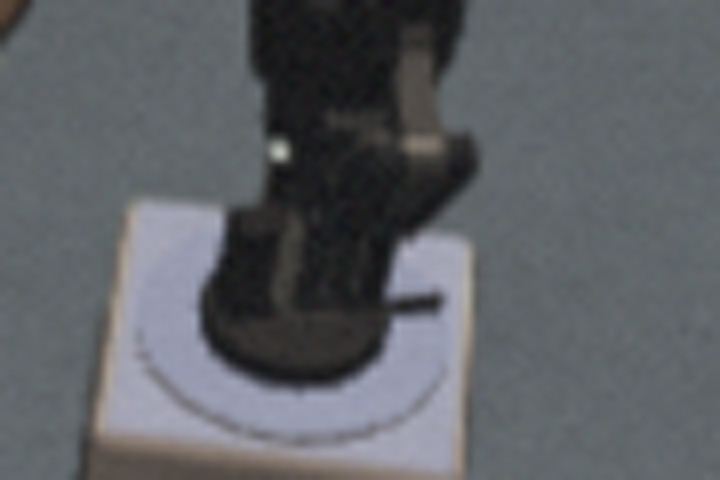

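The pads now appear in line with the mark. Release, rise, and head towards the rack. I'll check the knob once it is clear.

```bash
python3 -m inch '[0,0,0,0, 0,0,0,0, 0,0,0,0, 0,0,0,0, 0,0,0,0, 0,0,-5,0, 0,0,-15,0, 0,0,-30,0, 0,0,-48,0, 0,0,-62,0, 0,0,-70,0, 0,0,-70,0]' 0.6
python3 -c "
from h import *
go([.5506,-.2949,.25],1.470)"
```

```text
time_s: 5.58
tcp_pos: [0.4155, 0.1554, 0.3026]
ee_rot: [0.001, 0.64, 0.769, 0.002]
wrist_force: [0.8, -0.4, -0.5]
gripper_width: 0.051
t 5.5833 pos [0.4155 0.1554 0.3026] yaw 1.7536 shift [-467.4   50.8   52.5] turn 16.25 w 0.051 F [ 0.8 -0.4 -0.5] tilt [0.0033 0.0012]
```

```bash
python3 -m inch '[-6,1,0,0, -20,2,0,1, -44,5,0,2, -72,8,5,3, -102,11,10,4, -134,15,15,5, -166,18,20,6, -198,22,25,7, -230,25,30,8, -262,29,35,9, -294,32,40,10, -326,35,44,11, -358,39,48,12, -388,42,50,13, -416,45,52,14, -440,48,52,15, -456,50,52,16, -465,51,52,16.2, -467,51,52,16.2, -467,51,52,16.2]' 0.35
python3 -c "
from h import *
go([.5506,-.2949,.108],1.470)
t=arm.read_camera('top');s=arm.read_camera('scene')
A=np.zeros((600,800,3),np.uint8)
A[:375,:400]=crop(t,130,260,80,75,5);A[:400,400:]=crop(s,340,110,80,80,5)
cv2.imwrite('pics/k.png',A); cv2.imwrite('pics/scene2.png',s)"
```

```text
time_s: 7.25
tcp_pos: [0.5494, -0.2949, 0.2474]
ee_rot: [-0.001, 0.742, 0.671, -0.0]
wrist_force: [-0.1, 1.2, -0.6]
gripper_width: 0.03
t 7.25 pos [ 0.5494 -0.2949  0.2474] yaw 1.4707 shift [  0.    1.4 139.4] turn 0.04 w 0.03 F [-0.1  1.2 -0.6] tilt [-0.0014  0.0009]
```

View pics/k.png

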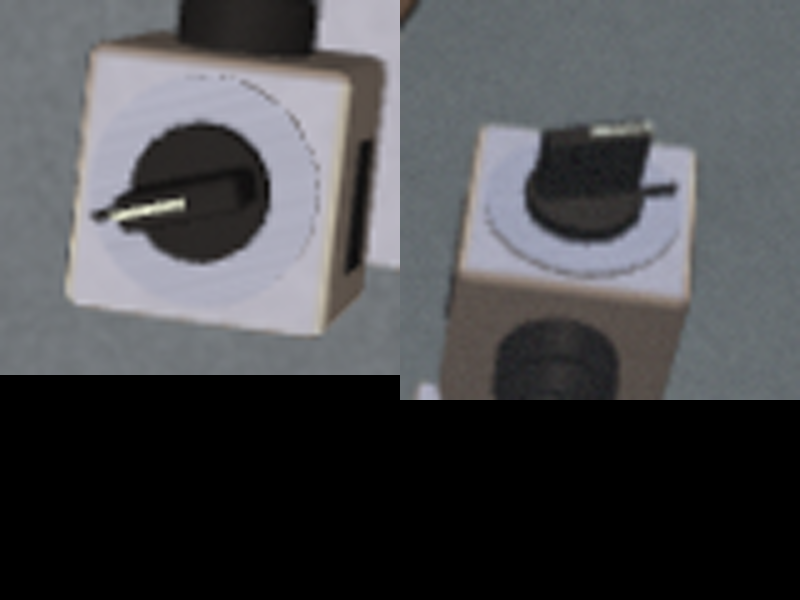

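On the mark: the pointer slope is 11.0° against 11.9° for the mark in the top view, and −7° against −7° in the scene view. Now descending on the tall cassette.

```bash
python3 -m inch '[0,0,6,0, 0,1,20,0, 0,1,40,0, 0,1,62,0, 0,1,84,0, 0,1,104,0, 0,1,120,0, 0,1,131,0, 0,1,137,0, 0,1,139,0, 0,1,139,0, 0,1,139,0, 0,1,139,0]'
python3 -m inch '[0,0,0,0, 0,0,0,0, 0,0,0,0, 0,0,0,0, 0,0,0,0, 0,0,0,0, 0,0,0,0, 0,0,0,0]' 0 50
python3 -c "
from h import *
go([.5506,-.2949,.108],1.470)"
```

```text
time_s: 8.43
tcp_pos: [0.5514, -0.2952, 0.1105]
ee_rot: [0.001, 0.742, 0.671, 0.0]
wrist_force: [0.1, 0.1, -0.1]
gripper_width: 0.0297
time_s: 9.1
tcp_pos: [0.5511, -0.2951, 0.1101]
ee_rot: [0.001, 0.742, 0.671, 0.0]
wrist_force: [-0.4, -0.4, 5.9]
gripper_width: 0.0077
t 9.1 pos [ 0.5511 -0.2951  0.1101] yaw 1.4708 shift [ 0.2 -0.6  2.1] turn 0.05 w 0.0077 F [-0.4 -0.4  5.9] tilt [ 0.0012 -0.0007]
```

Gripped at 7.7 mm. Lift straight up.

```bash
python3 -m inch '[0,0,-3,0, 0,0,-9,0, 0,0,-18,0, 0,0,-28,0, 0,0,-39,0, 0,0,-51,0, 0,0,-64,0, 0,0,-77,0, 0,0,-90,0, 0,0,-102,0, 0,0,-112,0, 0,0,-118,0, 0,0,-120,0, 0,0,-120,0, 0,0,-120,0]'
python3 -c "
from h import *
go([.5925,.1325,.220],1.4446)"
```

```text
time_s: 10.35
tcp_pos: [0.5506, -0.2948, 0.2288]
ee_rot: [-0.0, 0.742, 0.671, -0.0]
wrist_force: [-1.1, 0.6, -1.3]
gripper_width: 0.0072
t 10.35 pos [ 0.5506 -0.2948  0.2288] yaw 1.4709 shift [429.4  -1.    8.9] turn 1.5 w 0.0072 F [-1.1  0.6 -1.3] tilt [-0.0006  0.0003]
```

Held: the wrist carries about 1.3 N. Carry it over slowly, in two calls.

```bash
python3 -m inch '[3,0,0,0, 9,0,0,0, 18,0,0,0.2, 30,0,0,0.3, 44,0,0,0.4, 60,0,0,0.5, 78,0,0,0.6, 96,0,0,0.7, 114,0,0,0.8, 132,0,0,0.9, 150,0,0,1, 168,0,0,1.1, 186,0,0,1.2, 204,0,0,1.3, 222,0,0,1.4, 240,0,0,1.5, 258,0,0,1.5, 276,0,0,1.5, 294,0,0,1.5, 312,0,0,1.5]'
python3 -m inch '[18,0,0,0, 36,0,0,0, 52,0,0,0, 67,0,0,0, 80,0,0,0, 91,0,0,0, 100,-0.5,0,0, 107,-1,0,0, 112,-1,0,0, 115,-1,0,0, 117,-1,0,0, 117,-1,0,0, 117,-1,0,0, 117,-1,0,0]'
python3 -c "
from h import *
go([.5925,.1325,.190],1.4446)
cv2.imwrite('pics/top3.png',arm.read_camera('top'))
cv2.imwrite('pics/s3.png',arm.read_camera('scene'))"
```

```text
time_s: 12.02
tcp_pos: [0.5814, 0.0178, 0.2294]
ee_rot: [-0.0, 0.75, 0.662, 0.0]
wrist_force: [-0.4, 0.3, -0.7]
gripper_width: 0.0077
time_s: 13.18
tcp_pos: [0.5956, 0.1313, 0.2293]
ee_rot: [0.0, 0.75, 0.661, -0.0]
wrist_force: [-0.7, 0.8, -1.2]
gripper_width: 0.0074
t 13.1833 pos [0.5956 0.1313 0.2293] yaw 1.4441 shift [ 0.8 -3.3 39.3] turn -0.03 w 0.0074 F [-0.7  0.8 -1.2] tilt [ 0.     -0.0001]
```

View pics/s3.png

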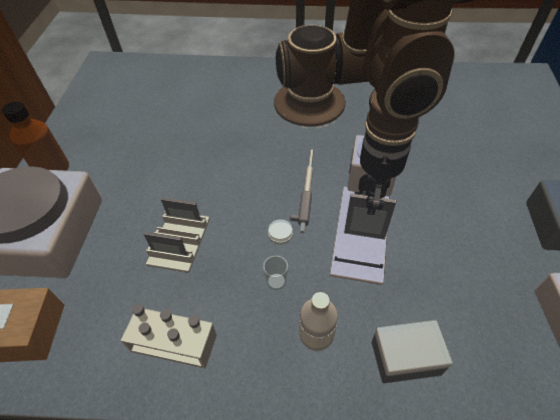

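The cassette is over the ridge at about (370,215), upright, and nothing else has moved. Lower it 39 mm with a −3 mm y correction, then compare its corners with the projection expected.

```bash
python3 -m inch '[0,-1,3,0, 1,-2,8,0, 1,-3,15,0, 1,-3,22,0, 1,-3,29,0, 1,-3,34,0, 1,-3,37,0, 1,-3,39,0, 1,-3,39,0, 1,-3,39,0, 1,-3,39,0, 1,-3,39,0]'
python3 - <<'E'
from h import *
go([.5925,.1325,.190],1.4446)
s=arm.read_camera('scene')
c,n=np.cos(-.1262),np.sin(-.1262);R=np.array([[c,-n,0],[n,c,0],[0,0,1]])
P=[R@np.array([.004,y,z])+[.5925,.1325,.15] for y,z in((-.042,.06),(.042,.06),(.042,-.06),(-.042,-.06))]
u=proj('scene',P);print(((u-[330,160]+.5)*6-.5).round())
im=crop(s,330,160,100,100,6);cv2.imwrite('pics/f.png',im)
E
```

```text
time_s: 14.28
tcp_pos: [0.593, 0.1332, 0.1907]
ee_rot: [0.0, 0.75, 0.661, 0.0]
wrist_force: [0.4, 0.1, -0.9]
gripper_width: 0.0074
t 14.2833 pos [0.593  0.1332 0.1907] yaw 1.4447 shift [-0.7 -0.4  0.7] turn 0.0 w 0.0074 F [ 0.4  0.1 -0.9] tilt [0.0007 0.0001]
[[114. 291.]
 [379. 329.]
 [315. 535.]
 [ 78. 498.]]
```

View pics/f.png

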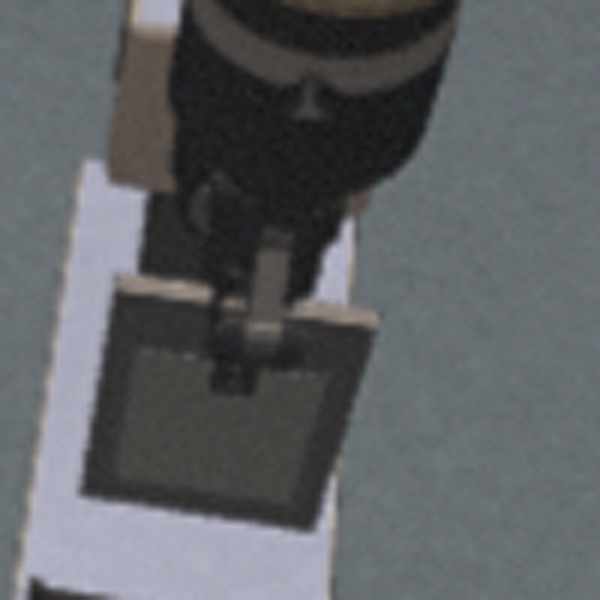

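The corners seen, at (113,290), (377,328), (313,530) and (80,495), match the predicted ones to within 1 px of the original picture. Hand in.

```bash
python3 -m inch '[0,0,0,0, 0,0,0,0, 0,0,0,0, 0,0,0,0]'; python3 -c "
from workcell import arm
print(arm.hand_in())"
```

```text
time_s: 14.67
tcp_pos: [0.5928, 0.1331, 0.1903]
ee_rot: [0.0, 0.75, 0.661, 0.0]
wrist_force: [0.0, 0.0, -1.1]
gripper_width: 0.0072
the job is handed in; nothing more can be done
None
```

I turned the knob 60° clockwise onto its mark. I then pulled the tall cassette (middle slot) out of the rack and handed the job in at 14.7 s with it held still at the focus point; the hand-in gives no verdict.

- **Knob:** after release, the pointer and the mark agreed to about 1° in both camera views. In the last pictures the arm hid the knob, so I did not check it again at the end, but nothing went near it after that.
- **Cassette:** its four corners in the last picture matched the positions predicted for the focus pose to within 1 px. The TCP was within 1 mm of its target, with no measurable tilt, and the wrist force (−1.1 N) fits the cassette hanging free.
- **Rest of the bench:** by eye, the last full scene view showed the short cassettes, dishes, beaker, bottle and pipette where they started.

No check failed. The one small disagreement was about 1 mm in the knob's position when I gripped it, which I corrected before turning.

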